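# Close up the jar rack and tighten its wing screw

### The arm

A 6-joint arm with a two-finger parallel gripper is mounted at the origin on a cart in front of the work surface, level with it; the furniture and walls round the work are solid. World frame = base frame: x ahead of the robot, y to its left, z up, the work surface at z = 0. Lengths are in m, angles in rad, forces in N, time in s.
With the tool pointing down it reaches from about 0.375 to 0.975 m from the base axis. Payload 3.8 kg.
Tool frame: the origin (TCP) lies midway between the tips of the shut fingers; the grasp point (between the pads) lies 19 mm behind it; z points along the fingers, y is the line along which they close (so a half turn about z gives the same grasp; the last joint's range is limited). The gripper opens to 85 mm and grips with 20 to 120 N. Pads are 22 mm wide; open, the fingers measure 114 mm over their backs; the gripper's body (76 mm by 85 mm) begins 54 mm behind the grasp point. The pads swing forward as they close: fully open they stand 13 mm farther back than shut.
Start: joints at [1.096, 0.264, 1.604, -0, 1.274, -0.037], TCP at [0.286, 0.611, 0.208] pointing down, gripper open.
Joint ranges: [-2.63, 2.63], [-0.94, 2.18], [0.31, 2.57], [-1.31, 4.45], [0, 2.66], [-2.55, 2.55]. Speed limits (rad/s): [2.57, 2.57, 3.14, 3.14, 3.14, 3.14].

### API

Orientations are given as a rotation vector (axis times angle).
In Python, from workcell import bot gives the robot as it stands.
- The arm moves only by the tool jog_arm, never from a script. Its argument "motion" is a list of rows, each a list of 5 numbers: the opening, from -1 (shut) to 1 (fully open), then the shift along the tool's x, y, z in mm, then the turn about the tool's z in degrees. In form: [[claw, x, y, z, twist], ...]. A call has 1 to 10 rows; each row shifts and turns the commanded pose from where the row before left it, along the tool's axes as they then stand; what a row does not reach is not made up. A row lasts 1/12 s, in which the tool goes at most 41.7 mm and 7.16 degrees, less where a joint would pass 70% of its speed; a pose out of reach is approached as far as the arm can. A call with a gripper value outside its range is refused whole. The fingers move at their own pace and stop on an object; "force" is the grip in N (left out, the last holds). Time passes only in rows, so rows that do not move let the fingers close. It gives the time, the measured TCP pose, the force, the opening and the grip force at its end, in the units of the state.
- bot.read_state(): the state, without advancing time (a new reading comes with each control period).
- bot.read_camera(name): name is "scene" or "side" or "wrist"; returns (picture, depth): 384x512x3 uint8, red, green, blue; 384x512 float32, m along the optical axis (not along the pixel's ray), 0 where there is no reading.
- bot.get_calibration(name): a dict with "vfov" (degrees; the focal length in pixels is half the picture's height over the tangent of half this angle, whatever the lens; pixels are square), "cx", "cy" (the principal point, pixels), "rvec" (rotation vector, rad) and "tvec" (3), from world to camera coordinates, as OpenCV has them; the wrist camera has in their place "tool_from_camera" (4x4, takes a point from camera to tool coordinates, whose origin is the TCP and whose axes are the flange's). Camera axes: x right, y down, z forward; pixel columns grow to the right and rows downward; lengths in m; the calibration is good to about 2 mm. A picture is of the moment at which its call begins: read the wrist's pose just before it. get_calibration takes no time and is no camera call.
- bot.finish_job(): hands the job in; it is judged then, once.
The state is a dict: "time": time; "q": joint angles; "joint_vel": joint speeds; "joint_torque": joint torques, N m; "tool_pos": TCP position; "tcp_rot": TCP orientation; "wrist_force": force on the tool from outside, world axes, zero at the start; "torque": the same for the moment, N m; "width": opening from 0.0 (shut) to 1.0 (fully open); "grip_force": force on a finger pad.
Only numpy, scipy, OpenCV 4.12 (cv2) and the standard library are available. Lean on these libraries where they do the work, as an engineer would, in place of code of your own. Each camera call takes 0.05 s, during which the arm holds its last target. There are 200 camera calls.

### The job

The sliding end of the wooden jar rack has come loose and the three jars stand apart. Push the sliding end with a fingertip until the jars stand in one snug row against the rack's fixed end, then turn its wing screw clockwise with repeated fingertip strokes on the wings until the screw is tight, so that the sliding end stays up against the jars. Pinch nothing, do not force the screw, do not touch or lift the jars themselves, and leave the other things on the counter as they are.

Things in the scene. Friction and masses are not known exactly. Their poses are not given: they have to be found in the camera images.
- rack: Beech board 86 x 336 x 10 mm of the jar rack, fixed. Origin: centre of its underside, on the counter. The row of jars runs along its y axis, z is up. At -y stands the fixed wooden end, 70 mm high, inner face at y = -155 mm; +y is open. A thin steel rail runs along each side at x = +-38 mm, top 33 mm above the counter, to y = +160 mm.
- sliding_end (a joint): Position of the black sliding end, in m: 0 farthest out, growing as it moves to the fixed end (rack -y); most 0.08. Its inner face is at rack y = 85 mm minus this value. It cannot be lifted off. With the screw loose it slides at about 6 N, plus up to 8 N for the jars it pushes; with all jars in contact it reads 0.062 to 0.066 and goes no farther (20 N is enough).
- slide_face (a point): Middle of the sliding end's inner face, 40 mm above the counter: an upright plate 66 mm wide, 6 mm thick, top 69 mm above the counter. From it a foot block 66 mm wide, top 33 mm above the counter, reaches outward (rack +y) and ends 78 mm from the inner face.
- tail (a point): Middle of the flat tail face of the sliding end's foot block, 22 mm above the counter. The face is 66 mm wide, reaches from 11 to 33 mm above the counter and looks outward, to rack +y: a good place to push towards rack -y with a fingertip.
- wings (a joint): Turn of the wing screw, in rad, growing clockwise from above (tightening, 2.5 mm down a turn). At 0 the wings lie along rack +x and -x; at value a they have turned clockwise by a. It starts loose, about 1.1 to 1.6 turns from tight, and turns easily (about 1 N at a wing). At 10.4 its tip bears on the board and it stops firmly: tight. A reading above 10.1 counts as tight.
- wing_centre (a point): Point on the upright axis of the wing screw at half height of its wings, 42 mm outward (rack +y) of the inner face, 59 mm (loose) to 55 mm (tight) above the counter. Hub 17 mm in diameter; two upright rounded wings 4 mm thick reach to 29 mm from the axis, 9 mm up and down from this point. The upright plate stands 36 mm from the axis towards rack -y; the other sides are open.
- jar_a: Nut-spread jar with a grey lid, 58 mm in diameter, 90 mm tall, 0.22 kg, standing upright in the rack, on the board (10 mm above the counter). Origin: centre of its foot. Not to be touched by the robot.
- jar_b: Jam jar with a red lid, 60 mm in diameter over the belly, 85 mm tall, 0.22 kg, standing upright in the rack, on the board (10 mm above the counter). Origin: centre of its foot. Not to be touched by the robot.
- jar_c: Second nut-spread jar with a grey lid, 58 mm in diameter, 90 mm tall, 0.22 kg, standing upright in the rack, on the board (10 mm above the counter). Origin: centre of its foot. Not to be touched by the robot.
- counter_bell: Call bell, 76 mm in diameter, 56 mm high, bystander. Origin: centre of its foot.
- mug: Tea cup 61 x 85 x 50 mm, bystander. Origin: centre of its foot.
- spoon: Teaspoon 130 mm long lying on the counter, bystander. Origin: its middle, underside.
- tip_jar: Open glass jar with a few coins, 66 mm in diameter, 112 mm tall, bystander. Origin: centre of its foot.

How it is judged:
By the outcome, as a careful person would: the job done as asked, in the order asked, and still so for the second after the job is handed in, with the robot touching nothing.
It also fails if it takes over 58 s, if anything falls off the work surface, if the arm or the gripper's body presses on something with over 40 N, if the wrist force passes 120 N, or if a joint passes its speed limit or range.

## Working session

There is one attempt and no reset: what is moved stays moved. The work goes in short steps, Python scripts to look and compute and a tool call to move; the robot and the scene stay as the last step left them, time stands still between calls to the robot, and variables do not carry over. Pictures are saved under pics/ and viewed, at most 10 in all, crops included, and the job is handed in when it is done.

Besides the shell and the picture viewer there is one more tool, called after "Request:" by a JSON object that holds its "method" and its "body". jog_arm: Moves the arm, as the interface text tells. Its arguments: {"type":"object","properties":{"motion":{"type":"array"},"force":{"type":"number"}},"required":["motion"]}

```bash
mkdir -p pics; cat > h.py <<'E'
import numpy as np, cv2
from workcell import bot
R=lambda v: cv2.Rodrigues(np.array(v,float))[0]
def cam(n):
    s=bot.read_state(); im,d=bot.read_camera(n); c=bot.get_calibration(n)
    f=192/np.tan(np.radians(c['vfov'])/2)
    if n=='wrist':
        T=np.eye(4);T[:3,:3]=R(s['tcp_rot']);T[:3,3]=s['tool_pos'];T=T@np.array(c['tool_from_camera'])
    else:
        M=np.eye(4);M[:3,:3]=R(c['rvec']);M[:3,3]=np.ravel(c['tvec']);T=np.linalg.inv(M)
    return im,d,f,c['cx'],c['cy'],T
def cloud(d,f,cx,cy,T):
    v,u=np.mgrid[:384,:512]
    P=np.stack([(u-cx)/f*d,(v-cy)/f*d,d],-1)
    return P@T[:3,:3].T+T[:3,3]
E
python3 - <<'E'
from h import *
s=bot.read_state();print(s)
ims=[]
for n in ['scene','side','wrist']:
    c=cam(n);np.savez(''+n+'0.npz',im=c[0],P=cloud(*c[1:]),d=c[1]);ims.append(c[0])
    print(n,bot.get_calibration(n))
    cv2.imwrite(f'pics/{n}0.png',c[0][...,::-1])
E
```

```text
{'time': 0.0, 'q': array([ 1.09609783e+00,  2.64752796e-01,  1.60539396e+00,  1.94367716e-06,
        1.27370200e+00, -3.68927369e-02]), 'joint_vel': array([ 1.52566209e-03,  3.27711056e-05, -1.96542252e-06,  5.41082360e-04,
       -3.94895838e-04,  1.39938574e-03]), 'joint_torque': array([-1.07398875e-03, -5.15086234e+01, -3.67329919e+01, -1.20027735e-04,
        1.27780953e-02, -3.84421199e-06]), 'tool_pos': array([0.28580219, 0.61063232, 0.20715156]), 'tcp_rot': array([-0.68210065, -3.06606161,  0.0034272 ]), 'wrist_force': array([-0.34746079, -0.5930186 ,  0.1314938 ]), 'torque': array([-0.0156961 , -0.02765693,  0.01292017]), 'grip_force': 0.0, 'width': 0.9969412441055365}
scene {'vfov': 42.57682245375618, 'cx': 250.22431580859427, 'cy': 187.8804020819086, 'rvec': array([ 0.98862572, -2.11259836,  1.34095009]), 'tvec': array([0.27729381, 0.28681995, 0.48978817])}
side {'vfov': 47.73649922293121, 'cx': 258.9443315392024, 'cy': 187.18149460465125, 'rvec': array([ 0.65858731, -2.36265339,  1.45160719]), 'tvec': array([0.42942687, 0.25830663, 0.54566209])}
wrist {'vfov': 68.14285000436458, 'cx': 258.8566106005529, 'cy': 191.58102979208428, 'tool_from_camera': array([[ 1.37845514e-03, -9.61291983e-01, -2.75528264e-01,
         6.91757206e-02],
       [ 9.99998851e-01,  1.49891560e-03, -2.26626443e-04,
         3.91564505e-04],
       [ 6.30847796e-04, -2.75527635e-01,  9.61292944e-01,
        -1.64915847e-01],
       [ 0.00000000e+00,  0.00000000e+00,  0.00000000e+00,
         1.00000000e+00]])}
```

View pics/scene0.png

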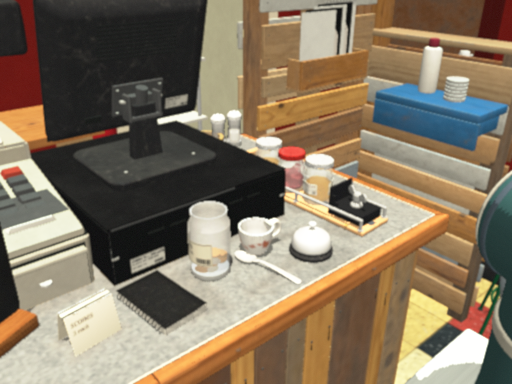

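View pics/side0.png

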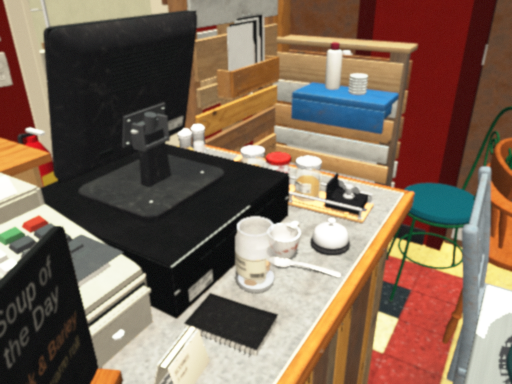

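The scene view shows the rack with its jars at about (268..318, 150..180), the black sliding end at (355,205), and the bell at (311,240). The side view shows the sliding end at (345,195). I'll locate the parts using depth.

```bash
python3 - <<'E'
from h import *
for n,pts in [('scene',dict(lidA=(268,141),lidB=(292,152),lidC=(319,159),wing=(357,200),plate=(340,187),foot=(368,213),bell=(311,228),corner=(384,222),edge=(362,233))),('side',dict(lidA=(252,149),lidB=(278,157),lidC=(309,161),wing=(347,189),plate=(333,183),foot=(358,202),bell=(330,225)))]:
    z=np.load(n+'0.npz')
    print(n,{k:(z['P'][v,u]*1000).round().tolist() for k,(u,v) in pts.items()})
    u0,v0=(240,125) if n=='scene' else (230,130)
    c=z['im'][v0:v0+120,u0:u0+160]
    cv2.imwrite(f'pics/{n}_c.png',cv2.resize(c,None,fx=5,fy=5,interpolation=cv2.INTER_CUBIC)[...,::-1])
E
```

```text
scene {'lidA': [683.0, -262.0, 101.0], 'lidB': [611.0, -264.0, 97.0], 'lidC': [540.0, -269.0, 102.0], 'wing': [441.0, -272.0, 49.0], 'plate': [481.0, -268.0, 63.0], 'foot': [411.0, -268.0, 35.0], 'bell': [425.0, -130.0, 47.0], 'corner': [401.0, -310.0, 5.0], 'edge': [397.0, -237.0, 10.0]}
side {'lidA': [685.0, -267.0, 99.0], 'lidB': [613.0, -265.0, 95.0], 'lidC': [537.0, -269.0, 100.0], 'wing': [445.0, -268.0, 55.0], 'plate': [480.0, -275.0, 57.0], 'foot': [417.0, -265.0, 32.0], 'bell': [423.0, -126.0, 46.0]}
```

View pics/scene_c.png

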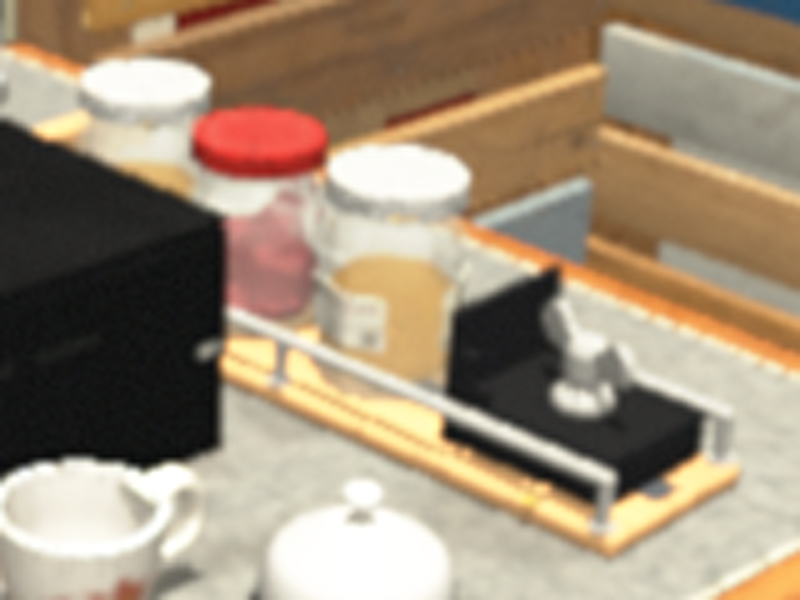

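View pics/wrist0.png

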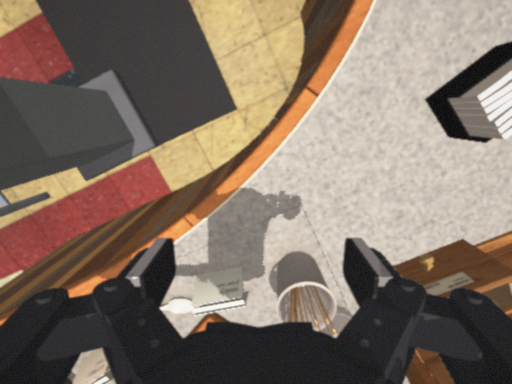

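The scene crop shows the sliding end with its plate at about (505,330), the wing screw at (590,370) and the tail at (670,460). The wrist view shows only the far part of the counter. Next I'll fit the rack direction and check for obstacles along the way.

```bash
python3 - <<'E'
from h import *
Ps=[];
for n in ['scene','side']:
    z=np.load(n+'0.npz');P=z['P'];ok=z['d']>0.05
    P=P[ok];Ps.append(P);im=z['im'][ok].astype(int)
    # beech board: near edge of board top z~10
    m=(P[:,2]>.025)&(P[:,2]<.037)&(im.max(1)<60)&(P[:,0]<.52)&(P[:,0]>.35)&(P[:,1]<-.2)&(P[:,1]>-.34)
    Q=P[m][:,:2].astype(np.float32);print(n,'foot top',len(Q),cv2.minAreaRect(Q), np.percentile(Q,[2,98],axis=0).round(3).tolist())
    # lids
    for z0,h in [(.63,.76),(.575,.65),(.49,.575)]:
        m=(P[:,2]>.092)&(P[:,2]<.108)&(P[:,0]>z0)&(P[:,0]<h)&(P[:,1]<-.22)&(P[:,1]>-.31)
        print('lid',m.sum(),P[m].mean(0).round(4))
P=np.vstack(Ps)
print('tall map: max z per 10cm cell, rows x .2-.8, cols y -.6...8')
for x in np.arange(.2,.8,.1):
    print(round(x,1),[int(100*max([0,*P[(abs(P[:,0]-x-.05)<.05)&(abs(P[:,1]-y-.05)<.05)&(P[:,2]<1.2)][:,2]])) for y in np.arange(-.6,.8,.1)])
s=bot.read_state();print(R(s['tcp_rot']).round(3))
E
```

```text
scene foot top 461 ((0.44628220796585083, -0.27460989356040955), (0.07611161470413208, 0.06364265829324722), 1.719485878944397) [[0.409, -0.302], [0.483, -0.245]]
lid 349 [ 0.6719 -0.2606  0.0993]
lid 273 [ 0.6139 -0.2662  0.0961]
lid 364 [ 0.537  -0.2665  0.0999]
side foot top 310 ((0.4440096616744995, -0.273412823677063), (0.07324548810720444, 0.0643201470375061), 3.473663568496704) [[0.408, -0.302], [0.481, -0.244]]
lid 272 [ 0.6734 -0.2583  0.0975]
lid 205 [ 0.6143 -0.2653  0.0942]
lid 281 [ 0.5383 -0.2647  0.0982]
tall map: max z per 10cm cell, rows x .2-.8, cols y -.6...8
0.2 [0, 0, 0, 0, 0, 0, 0, 0, 0, 0, 0, 0, 0, 0]
0.3 [0, 0, 1, 2, 3, 0, 0, 0, 0, 0, 0, 0, 0, 0]
0.4 [0, 0, 7, 7, 5, 5, 11, 1, 5, 1, 20, 0, 0, 0]
0.5 [0, 0, 10, 10, 11, 11, 11, 11, 12, 24, 24, 0, 0, 0]
0.6 [0, 0, 0, 10, 11, 12, 12, 12, 14, 14, 0, 0, 0, 0]
0.7 [0, 0, 0, 10, 41, 41, 41, 41, 21, 14, 0, 0, 0, 0]
0.8 [0, 0, 0, 5, 11, 12, 12, 12, 18, 0, 0, 0, 0, 0]
[[-0.906  0.424 -0.001]
 [ 0.424  0.906 -0.002]
 [ 0.    -0.002 -1.   ]]
```

```bash
cat > plan.py <<'E'
import sys,json
from h import *
from scipy.spatial.transform import Rotation as Ro
# args: claw, then waypoints x,y,z(mm),yaw(deg of tool x in world),rows ; tool assumed down
def plan(claw,wps,p=None,yaw=None):
    s=bot.read_state(); A=R(s['tcp_rot'])
    p=np.array(s['tool_pos'])*1000 if p is None else p; yaw=np.degrees(np.arctan2(A[1,0],A[0,0])) if yaw is None else yaw
    rows=[]
    for x,y,z,w,n in wps:
        t=np.array([x,y,z],float); n=int(n); dp=(t-p)/n; dw=((w-yaw+180)%360-180)/n
        for _ in range(n):
            a=np.radians(yaw);ex=np.array([np.cos(a),np.sin(a),0]);ey=np.array([np.sin(a),-np.cos(a),0])
            r=[round(float(dp@ex)),round(float(dp@ey)),round(float(-dp[2])),round(float(-dw),1)]
            p=p+ex*r[0]+ey*r[1]-np.array([0,0,r[2]]); yaw-=r[3]
            rows.append([claw]+r)
            dp=(t-p)/max(1,n-_-1); dw=((w-yaw+180)%360-180)/max(1,n-_-1)
    for i in range(0,len(rows),10): print(json.dumps(rows[i:i+10]))
    print('end',p.round(1),yaw)
if __name__=='__main__':
    plan(float(sys.argv[1]),[tuple(map(float,a.split(','))) for a in sys.argv[2:]])
E
python3 plan.py -1 360,450,330,110,8 430,100,330,60,11 420,-272,200,3.5,11
```

```text
[[-1.0, -17, -14, -15, 5.6], [-1.0, -18, -13, -15, 5.6], [-1.0, -19, -11, -15, 5.6], [-1.0, -20, -9, -16, 5.6], [-1.0, -21, -7, -15, 5.6], [-1.0, -22, -4, -16, 5.6], [-1.0, -22, -2, -15, 5.7], [-1.0, -22, 0, -16, 5.6], [-1.0, -32, -5, 0, 4.5], [-1.0, -32, -2, 0, 4.6]]
[[-1.0, -33, 0, 0, 4.5], [-1.0, -32, 3, 0, 4.6], [-1.0, -32, 5, 0, 4.5], [-1.0, -32, 8, 0, 4.6], [-1.0, -31, 10, 0, 4.5], [-1.0, -30, 13, 0, 4.6], [-1.0, -29, 15, 0, 4.5], [-1.0, -27, 17, 0, 4.6], [-1.0, -26, 20, 0, 4.5], [-1.0, -30, 16, 12, 5.1]]
[[-1.0, -28, 19, 12, 5.1], [-1.0, -26, 21, 12, 5.1], [-1.0, -24, 23, 12, 5.2], [-1.0, -22, 26, 12, 5.1], [-1.0, -20, 27, 12, 5.2], [-1.0, -18, 29, 12, 5.1], [-1.0, -15, 31, 12, 5.2], [-1.0, -12, 32, 11, 5.1], [-1.0, -9, 32, 12, 5.2], [-1.0, -6, 33, 11, 5.1]]
end [ 419.7 -271.7  200.4] 3.515673043956676
```

Request:
{"method": "jog_arm", "body": {"motion": [[-1.0,-17,-14,-15,5.6],[-1.0,-18,-13,-15,5.6],[-1.0,-19,-11,-15,5.6],[-1.0,-20,-9,-16,5.6],[-1.0,-21,-7,-15,5.6],[-1.0,-22,-4,-16,5.6],[-1.0,-22,-2,-15,5.7],[-1.0,-22,0,-16,5.6],[-1.0,-32,-5,0,4.5],[-1.0,-32,-2,0,4.6]]}}

```text
time: 0.98
tool_pos: [0.374, 0.3873, 0.3327]
tcp_rot: [2.004, 2.419, 0.003]
wrist_force: [0.6, -0.1, 0.3]
width: 0.003
grip_force: 0.0
```

Request:
{"method": "jog_arm", "body": {"motion": [[-1.0,-33,0,0,4.5],[-1.0,-32,3,0,4.6],[-1.0,-32,5,0,4.5],[-1.0,-32,8,0,4.6],[-1.0,-31,10,0,4.5],[-1.0,-30,13,0,4.6],[-1.0,-29,15,0,4.5],[-1.0,-27,17,0,4.6],[-1.0,-26,20,0,4.5],[-1.0,-30,16,12,5.1]]}}

```text
time: 1.82
tool_pos: [0.4313, 0.0651, 0.3215]
tcp_rot: [2.789, 1.443, 0.007]
wrist_force: [0.2, -0.3, -1.0]
width: 0.005
grip_force: 0.0
```

Request:
{"method": "jog_arm", "body": {"motion": [[-1.0,-28,19,12,5.1],[-1.0,-26,21,12,5.1],[-1.0,-24,23,12,5.2],[-1.0,-22,26,12,5.1],[-1.0,-20,27,12,5.2],[-1.0,-18,29,12,5.1],[-1.0,-15,31,12,5.2],[-1.0,-12,32,11,5.1],[-1.0,-9,32,12,5.2],[-1.0,-6,33,11,5.1]]}}

```text
time: 2.65
tool_pos: [0.4192, -0.2726, 0.2006]
tcp_rot: [-3.14, -0.089, 0.0]
wrist_force: [1.0, 0.4, 0.3]
width: -0.002
grip_force: 0.0
```

```bash
python3 - <<'E'
from h import *
im,d,f,cx,cy,T=cam('wrist');P=cloud(d,f,cx,cy,T)
np.savez('w1.npz',im=im,P=P,d=d)
cv2.imwrite('pics/w1.png',im[...,::-1])
s=bot.read_state();print(s['time'],s['tool_pos'],R(s['tcp_rot']).round(3).tolist(),s['wrist_force'],s['q'].round(2))
m=(d>.05)&(P[...,2]>.025)&(P[...,2]<.037)&(im.max(2)<70)&(P[...,0]<.52)&(P[...,0]>.35)&(P[...,1]<-.2)&(P[...,1]>-.34)
print(m.sum(),cv2.minAreaRect(P[m][:,:2].astype(np.float32)),np.percentile(P[m],[1,99],axis=0).round(4).tolist())
m=(d>.05)&(P[...,2]>.045)&(P[...,2]<.085)&(im.min(2)>90)&(P[...,0]<.48)&(P[...,0]>.38)&(P[...,1]<-.2)&(P[...,1]>-.34)
print('wing',m.sum(),P[m].mean(0).round(4),cv2.minAreaRect(P[m][:,:2].astype(np.float32)))
E
```

```text
2.7 [ 0.41811874 -0.27742293  0.19828091] [[0.999, 0.051, -0.003], [0.051, -0.999, -0.003], [-0.003, 0.003, -1.0]] [ 0.40114616 -5.36788294 -0.94826273] [-0.63 -0.06  1.98 -0.    1.22  0.89]
1449 ((0.4481703042984009, -0.2844751179218292), (0.07284199446439743, 0.06130963936448097), 2.557790994644165) [[0.4139, -0.3096, 0.0311], [0.4811, -0.2536, 0.0349]]
wing 343 [ 0.4485 -0.2744  0.0596] ((0.4564076066017151, -0.2734079360961914), (0.06475169211626053, 0.038555122911930084), 23.67772674560547)
```

View pics/w1.png

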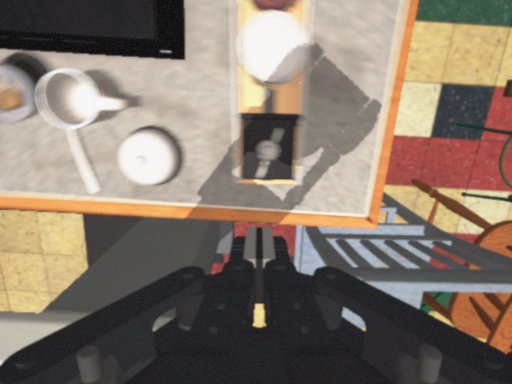

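The wrist view shows the sliding end at about (270,147), the hub at (268,150) with its wings running slightly off the vertical, the tail at row 180, and the fingertips at (260,225). The arm was still settling, so I'll look again now that it's at rest.

```bash
cat > m.py <<'E'
from h import *
im,d,f,cx,cy,T=cam('wrist');im,d,f,cx,cy,T=cam('wrist');P=cloud(d,f,cx,cy,T)
s=bot.read_state();print(s['time'],s['tool_pos'],s['wrist_force'])
g=(d>.05)&(P[...,0]>.35)&(P[...,1]<-.2)&(P[...,1]>-.34)
m=g&(P[...,2]>.025)&(P[...,2]<.037)&(im.max(2)<70)&(P[...,0]<.58)
print('foot',m.sum(),cv2.minAreaRect(P[m][:,:2].astype(np.float32)),np.percentile(P[m],[1,99],axis=0).round(4).tolist())
m=g&(P[...,2]>.060)&(P[...,2]<.078)&(im.max(2)<70)
print('plate top',m.sum(),np.percentile(P[m],[2,50,98],axis=0).round(4).tolist())
for a,b in [(.045,.085),(.061,.085)]:
  m=g&(P[...,2]>a)&(P[...,2]<b)&(im.min(2)>75)&(P[...,0]<.56)
  Q=P[m][:,:2];c=Q.mean(0);w,V=np.linalg.eigh(np.cov((Q-c).T))
  print('wing',m.sum(),P[m].mean(0).round(4),np.percentile(P[m],[2,98],axis=0).round(4).tolist(),'dir deg',np.degrees(np.arctan2(V[1,1],V[0,1])).round(1),np.sqrt(w).round(4))
# beech board straight edges / lids
hsv=cv2.cvtColor(im,cv2.COLOR_RGB2HSV)
for x0,x1 in [(.5,.575),(.575,.65),(.65,.72)]:
  m=(P[...,2]>.085)&(P[...,2]<.112)&(P[...,0]>x0)&(P[...,0]<x1)&g
  if m.sum()>50:print('lid',m.sum(),cv2.minEnclosingCircle(P[m][:,:2].astype(np.float32)))
import sys
cv2.imwrite(f'pics/{sys.argv[1]}.png',cv2.resize(im[60:240,160:400],None,fx=3,fy=3)[...,::-1]) if len(sys.argv)>1 else 0
E
python3 m.py w2
```

```text
2.8 [ 0.41866324 -0.27233863  0.19984463] [ 0.21755496  0.55410228 -0.41026542]
foot 2283 ((0.44562646746635437, -0.2776331603527069), (0.06870418041944504, 0.06265546381473541), 3.2703750133514404) [[0.4122, -0.3082, 0.0313], [0.4801, -0.2474, 0.0348]]
plate top 361 [[0.4809, -0.3058, 0.0652], [0.4844, -0.2759, 0.0682], [0.4878, -0.247, 0.07]]
wing 578 [ 0.4703 -0.2759  0.0622] [[0.4224, -0.2968, 0.0487], [0.5236, -0.2446, 0.0756]] dir deg -178.6 [0.011  0.0341]
wing 259 [ 0.481  -0.275   0.0681] [[0.4208, -0.3072, 0.0612], [0.5243, -0.2438, 0.0776]] dir deg -178.7 [0.0132 0.0364]
lid 3978 ((0.5418703556060791, -0.27330300211906433), 0.02910124696791172)
```

View pics/w2.png

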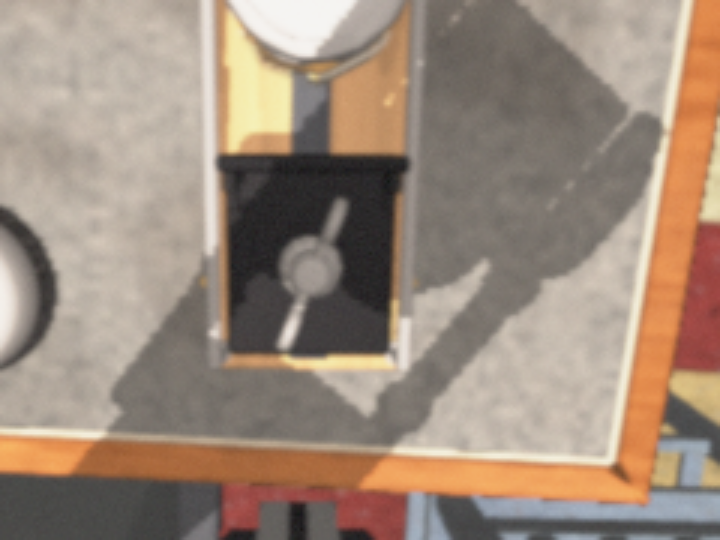

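The crop shows the hub at (310,265) with its wings leaning about 20° clockwise from rack y, the plate at row 162, and the tail at row 355. The tail is at about (0.410,-0.280) and the foot's length and height agree with the given sizes. Next I go down behind the tail.

```bash
python3 plan.py -1 372,-282,120,3.3,4 372,-282,20,3.3,6; python3 - <<'E'
from h import *
im,d,f,cx,cy,T=cam('wrist');Ti=np.linalg.inv(T);s=bot.read_state()
p=Ti@np.append(s['tool_pos'],1);print('tcp px',f*p[0]/p[2]+cx,f*p[1]/p[2]+cy,p[2])
E
```

```text
[[-1.0, -12, 2, 20, 0.0], [-1.0, -12, 2, 20, 0.0], [-1.0, -12, 1, 20, 0.0], [-1.0, -11, 2, 20, 0.0], [-1.0, 0, 0, 17, 0.0], [-1.0, 0, 0, 17, 0.0], [-1.0, 0, 0, 16, 0.0], [-1.0, 0, 0, 17, 0.0], [-1.0, 0, 0, 16, 0.0], [-1.0, 0, 0, 17, 0.0]]
end [ 372.1 -282.1   19.8] 3.3249614012909547
tcp px 256.88055214801807 227.1040167925826 0.1771647960550794
```

Request:
{"method": "jog_arm", "body": {"motion": [[-1.0,-12,2,20,0.0],[-1.0,-12,2,20,0.0],[-1.0,-12,1,20,0.0],[-1.0,-11,2,20,0.0],[-1.0,0,0,17,0.0],[-1.0,0,0,17,0.0],[-1.0,0,0,16,0.0],[-1.0,0,0,17,0.0],[-1.0,0,0,16,0.0],[-1.0,0,0,17,0.0]]}}

```text
time: 3.68
tool_pos: [0.3746, -0.28, 0.0218]
tcp_rot: [3.139, 0.101, 0.003]
wrist_force: [0.1, 0.0, -0.4]
width: 0.002
grip_force: 0.0
```

Request:
{"method": "jog_arm", "body": {"motion": [[-1,6,0,0,0],[-1,6,0,0,0],[-1,5,0,0,0],[-1,5,0,0,0],[-1,5,0,0,0],[-1,5,0,0,0]]}}

```text
time: 4.18
tool_pos: [0.4069, -0.2795, 0.0226]
tcp_rot: [3.139, 0.097, 0.003]
wrist_force: [-0.6, -1.2, 0.0]
width: -0.001
grip_force: 0.0
```

Request:
{"method": "jog_arm", "body": {"motion": [[-1,4,0,0,0],[-1,4,0,0,0],[-1,4,0,0,0],[-1,4,0,0,0]]}}

```text
time: 4.52
tool_pos: [0.4191, -0.2766, 0.0208]
tcp_rot: [-3.137, -0.097, 0.008]
wrist_force: [-6.3, 3.0, 4.5]
width: -0.0
grip_force: 3.1
```

```bash
python3 m.py;python3 - <<'E'
from h import *
c=bot.read_camera('scene')[0]
cv2.imwrite('pics/s2.png',cv2.resize(c[125:245,240:400],None,fx=5,fy=5)[...,::-1])
E
```

```text
4.6167 [ 0.41964291 -0.27674541  0.02073039] [-3.65113572  1.07592925  2.53752064]
foot 10717 ((0.4531790316104889, -0.2777478098869324), (0.07037550210952759, 0.0641181617975235), 2.9639101028442383) [[0.4202, -0.3091, 0.0315], [0.488, -0.2467, 0.0346]]
plate top 2805 [[0.4271, -0.3061, 0.0625], [0.4913, -0.2764, 0.0683], [0.4952, -0.2459, 0.0733]]
wing 5344 [ 0.4822 -0.2761  0.0658] [[0.4311, -0.2959, 0.0485], [0.5239, -0.2524, 0.0805]] dir deg 179.9 [0.0107 0.0354]
wing 3287 [ 0.4904 -0.275   0.0714] [[0.4305, -0.2961, 0.0617], [0.5244, -0.2523, 0.0809]] dir deg -179.5 [0.0116 0.0362]
lid 3181 ((0.5222079753875732, -0.2740752100944519), 0.020696673542261124)
```

View pics/s2.png

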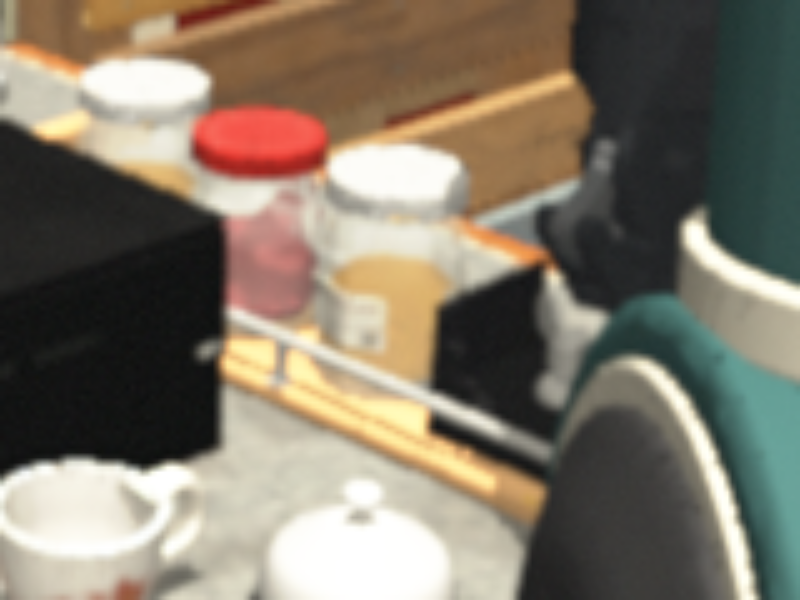

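The scene crop shows the arm at the tail, with the plate moved about 8 mm toward jar C (plate edge near (540,270)). I'll keep pushing.

Request:
{"method": "jog_arm", "body": {"motion": [[-1,5,0,0,0],[-1,5,0,0,0],[-1,5,0,0,0],[-1,5,0,0,0],[-1,5,0,0,0],[-1,5,0,0,0],[-1,5,0,0,0],[-1,4,0,0,0]]}}

```text
time: 5.33
tool_pos: [0.4569, -0.2735, 0.0202]
tcp_rot: [-3.135, -0.097, 0.012]
wrist_force: [-9.1, 4.9, 4.8]
width: -0.001
grip_force: 4.2
```

```bash
cat >> m.py <<'E'
A=R(s['tcp_rot']);L=(P-s['tool_pos'])@A*1000
for a,b in [(-6,2),(-14,-6),(-25,-14),(-40,-25),(-55,-40),(-75,-55)]:
  m=(d>.03)&(L[...,2]>a)&(L[...,2]<b)&(abs(L[...,0])<40)&(abs(L[...,1])<80)&(P[...,2]>max(.045,0) if s['tool_pos'][2]<.045 else True)
  if m.sum()>10: print('finger z',a,b,m.sum(),np.percentile(L[m],[1,99],axis=0).round(0).tolist())
E
python3 m.py
```

```text
5.4333 [ 0.45756268 -0.27359838  0.02016729] [-6.36167143  3.49234417  1.73317121]
foot 10393 ((0.4891085922718048, -0.2761267423629761), (0.06950773298740387, 0.06438368558883667), 2.8479599952697754) [[0.4565, -0.3075, 0.0315], [0.5235, -0.2449, 0.0346]]
plate top 2797 [[0.4651, -0.3045, 0.0627], [0.5275, -0.2738, 0.0682], [0.5314, -0.2441, 0.0726]]
wing 2845 [ 0.4901 -0.2745  0.0627] [[0.4681, -0.2901, 0.0494], [0.5332, -0.2452, 0.0798]] dir deg 173.8 [0.0086 0.0184]
wing 1348 [ 0.4901 -0.2742  0.0683] [[0.4669, -0.2907, 0.0613], [0.5355, -0.2439, 0.0803]] dir deg 172.0 [0.0102 0.0237]
lid 15607 ((0.5559610724449158, -0.2717999219894409), 0.027778981253504753)
finger z -40 -25 1475 [[8.0, -12.0, -40.0], [40.0, 13.0, -27.0]]
finger z -55 -40 1299 [[7.0, -13.0, -54.0], [36.0, 13.0, -40.0]]
finger z -75 -55 3260 [[-9.0, -33.0, -75.0], [15.0, 33.0, -56.0]]
```

Request:
{"method": "jog_arm", "body": {"motion": [[-1,4,0,0,0],[-1,4,0,0,0],[-1,3,0,0,0],[-1,3,0,0,0]]}}

```text
time: 5.77
tool_pos: [0.4728, -0.2744, 0.0209]
tcp_rot: [-3.139, -0.097, 0.006]
wrist_force: [-9.0, 0.2, 2.0]
width: -0.004
grip_force: 4.4
```

Request:
{"method": "jog_arm", "body": {"motion": [[-1,3,0,0,0],[-1,2,0,0,0]]}}

```text
time: 5.93
tool_pos: [0.4769, -0.2742, 0.0208]
tcp_rot: [-3.139, -0.097, 0.008]
wrist_force: [-7.8, -0.9, 3.1]
width: -0.002
grip_force: 4.3
```

Request:
{"method": "jog_arm", "body": {"motion": [[-1,2,0,0,0],[-1,1,0,0,0]]}}

```text
time: 6.1
tool_pos: [0.4798, -0.274, 0.0208]
tcp_rot: [-3.139, -0.097, 0.008]
wrist_force: [-9.2, -0.8, 3.7]
width: -0.004
grip_force: 4.7
```

Request:
{"method": "jog_arm", "body": {"motion": [[-1,1,0,0,0],[-1,1,0,0,0],[-1,1,0,0,0]]}}

```text
time: 6.35
tool_pos: [0.4818, -0.2739, 0.0208]
tcp_rot: [-3.139, -0.097, 0.011]
wrist_force: [-10.5, -0.6, 4.3]
width: -0.004
grip_force: 5.5
```

```bash
python3 m.py; python3 - <<'E'
from h import *
c=bot.read_camera('scene')[0]
cv2.imwrite('pics/s3.png',cv2.resize(c[125:245,240:400],None,fx=5,fy=5)[...,::-1])
E
```

```text
6.45 [ 0.48206411 -0.27391339  0.02080146] [-10.64057845  -0.42717618   3.9193208 ]
foot 7774 ((0.5056686401367188, -0.2777037024497986), (0.07635211944580078, 0.06898852437734604), 2.9877214431762695) [[0.4694, -0.3071, 0.0315], [0.5333, -0.2441, 0.0346]]
plate top 2552 [[0.4894, -0.304, 0.0614], [0.5401, -0.2765, 0.0682], [0.5447, -0.2434, 0.0732]]
wing 2586 [ 0.5025 -0.2746  0.062 ] [[0.4886, -0.2967, 0.0492], [0.5291, -0.2523, 0.0804]] dir deg 126.1 [0.0077 0.0126]
wing 1113 [ 0.5005 -0.2746  0.0679] [[0.4875, -0.2973, 0.0614], [0.537, -0.2432, 0.0808]] dir deg 126.6 [0.0083 0.0161]
lid 18872 ((0.5392178893089294, -0.2655899226665497), 0.045072562992572784)
lid 5219 ((0.5768378973007202, -0.2654711604118347), 0.02779577113687992)
finger z -40 -25 1928 [[7.0, -21.0, -40.0], [35.0, 25.0, -27.0]]
finger z -55 -40 1487 [[5.0, -21.0, -55.0], [35.0, 26.0, -40.0]]
finger z -75 -55 3289 [[-9.0, -33.0, -75.0], [15.0, 33.0, -56.0]]
```

```bash
python3 - <<'E'
from h import *
c=bot.read_camera('wrist')[0]
cv2.imwrite('pics/w3.png',np.hstack([cv2.resize(c[:,100:420],(480,576)),cv2.resize(cv2.imread('pics/s3.png')[150:,300:,::-1],(320,576))])[...,::-1])
E
```

```text
(no output)
```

View pics/w3.png

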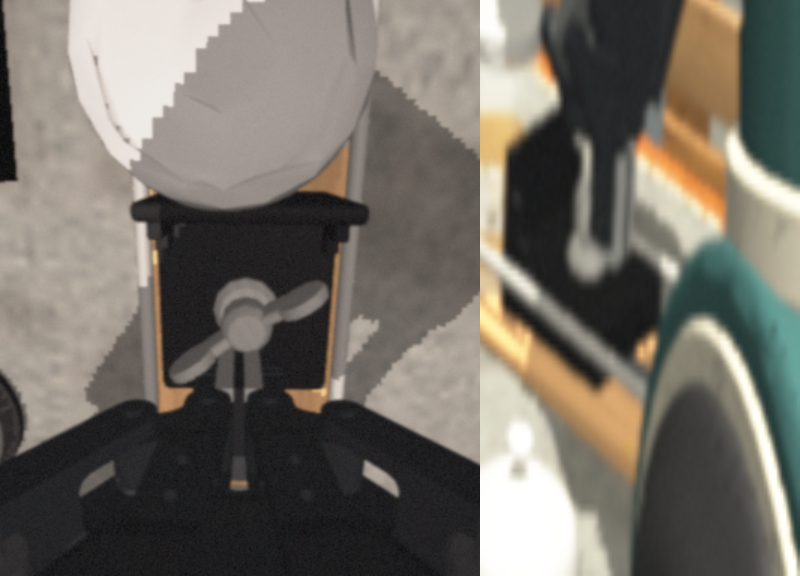

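The wrist view shows the hub at (245,325) with wings now pointing to (200,360) and (300,300), so they have turned. The fingers overlap the foot at (240,365). I need to check whether the fingertip is riding over the foot before I push further.

```bash
python3 - <<'E'
from h import *
im,d,f,cx,cy,T=cam('wrist');P=cloud(d,f,cx,cy,T)*1000
s=bot.read_state();print(s['tool_pos'],s['wrist_force'],s['torque'])
for u in (225,250,258,265,300):
  print(u,[(v,*P[v,u].round().astype(int).tolist(),int(im[v,u].max())) for v in range(200,300,8)])
im,d,f,cx,cy,T=cam('side');P=cloud(d,f,cx,cy,T)*1000
m=(P[...,0]>440)&(P[...,0]<500)&(P[...,1]>-300)&(P[...,1]<-255)&(P[...,2]>5)&(P[...,2]<80)&(d>.1)
print('side',m.sum(),P[m][::20].round().astype(int).tolist())
E
```

```text
[ 0.48202376 -0.27391403  0.02078111] [-10.49767791  -1.47538047   3.7524199 ] [-0.12540559  1.6035346   0.01224199]
225 [(200, 503, -254, 34, 35), (208, 498, -254, 34, 30), (216, 493, -254, 32, 32), (224, 488, -254, 33, 37), (232, 483, -254, 33, 39), (240, 491, -257, 59, 82), (248, 491, -258, 67, 136), (256, 468, -255, 34, 37), (264, 495, -260, 87, 67), (272, 495, -261, 94, 31), (280, 494, -261, 97, 30), (288, 500, -263, 109, 32), (296, 500, -263, 113, 32)]
250 [(200, 506, -268, 40, 145), (208, 506, -268, 54, 87), (216, 504, -268, 57, 108), (224, 500, -269, 58, 106), (232, 496, -269, 59, 131), (240, 494, -269, 63, 89), (248, 494, -269, 70, 85), (256, 494, -270, 79, 90), (264, 495, -270, 86, 32), (272, 495, -270, 92, 31), (280, 495, -270, 98, 35), (288, 493, -270, 99, 38), (296, 484, -271, 92, 40)]
258 [(200, 509, -272, 48, 89), (208, 508, -272, 58, 117), (216, 505, -272, 59, 143), (224, 501, -273, 60, 137), (232, 497, -273, 59, 119), (240, 495, -273, 64, 25), (248, 494, -273, 72, 27), (256, 494, -273, 78, 27), (264, 491, -273, 80, 44), (272, 487, -273, 80, 39), (280, 484, -274, 80, 
[... 415 characters left out ...]
515, -291, 63, 84), (208, 512, -291, 64, 130), (216, 496, -297, 33, 39), (224, 491, -297, 34, 30), (232, 486, -298, 32, 31), (240, 481, -298, 33, 33), (248, 476, -299, 33, 32), (256, 471, -300, 33, 30), (264, 452, -305, 10, 165), (272, 491, -290, 84, 102), (280, 496, -288, 97, 25), (288, 501, -286, 109, 30), (296, 500, -285, 112, 34)]
side 420 [[471, -278, 77], [483, -262, 74], [488, -258, 70], [474, -258, 71], [485, -258, 63], [471, -263, 62], [481, -260, 56], [472, -279, 48], [472, -263, 50], [474, -295, 33], [472, -289, 33], [471, -286, 32], [471, -280, 33], [470, -273, 33], [467, -272, 32], [465, -284, 25], [464, -272, 23], [462, -292, 9], [447, -298, 8], [448, -281, 11], [459, -257, 9]]
```

```bash
python3 - <<'E'
from h import *
for n in ('side','scene'):
  im,d,f,cx,cy,T=cam(n);P=cloud(d,f,cx,cy,T)*1000
  Ti=np.linalg.inv(T)
  for z in (.021,.035,.05):
    p=Ti@np.array([.471,-.274,z,1]);print(n,z,'px',(f*p[0]/p[2]+cx).round(1),(f*p[1]/p[2]+cy).round(1),p[2].round(3))
  u0=int(round(f*p[0]/p[2]+cx));v0=int(f*p[1]/p[2]+cy)
  for u in (u0-4,u0-2,u0,u0+2,u0+4): print(u,[(v,*P[v,u].round().astype(int).tolist(),im[v,u].tolist()) for v in range(v0-6,v0+18,2)])
E
```

```text
side 0.021 px 335.5 198.7 0.965
side 0.035 px 335.9 193.1 0.959
side 0.05 px 336.4 187.1 0.952
332 [(181, 476, -259, 70, [30, 30, 34]), (183, 475, -256, 67, [32, 31, 34]), (185, 475, -257, 61, [35, 34, 38]), (187, 475, -258, 56, [38, 39, 39]), (189, 476, -260, 50, [103, 104, 101]), (191, 485, -285, 32, [60, 60, 58]), (193, 481, -275, 32, [22, 23, 22]), (195, 477, -266, 32, [24, 24, 25]), (197, 473, -256, 33, [22, 23, 23]), (199, 470, -249, 32, [24, 25, 24]), (201, 467, -243, 31, [99, 98, 93]), (203, 463, -234, 31, [144, 141, 133])]
334 [(181, 474, -263, 69, [78, 77, 76]), (183, 474, -265, 63, [83, 83, 81]), (185, 473, -263, 59, [88, 88, 87]), (187, 474, -267, 53, [92, 93, 90]), (189, 473, -266, 48, [120, 120, 116]), (191, 480, -285, 33, [72, 73, 70]), (193, 476, -275, 33, [24, 23, 25]), (195, 472, -267, 33, [24, 23, 26]), (197, 469, -259, 32, [22, 23, 23]), (199, 465, -249, 33, [22, 23, 21]), (201, 464, -247, 30, [71, 69, 66]), (203, 458, -233, 33, [149, 147, 138])]
336 [(181, 471, -268, 68, [125, 125, 122]), (183, 470, -266, 63, [122, 124, 119]), (185, 469, -266, 59, [115, 116, 111]
[... 2867 characters left out ...]
, (197, 479, -290, 35, [29, 30, 30]), (199, 474, -284, 34, [31, 31, 31]), (201, 469, -278, 34, [31, 32, 31]), (203, 466, -275, 31, [29, 28, 29]), (205, 464, -273, 29, [26, 26, 26]), (207, 466, -276, 23, [25, 25, 25]), (209, 466, -278, 17, [44, 39, 34])]
349 [(187, 549, -386, 3, [127, 124, 112]), (189, 543, -378, 2, [107, 105, 96]), (191, 536, -369, 3, [128, 124, 114]), (193, 492, -312, 32, [143, 141, 131]), (195, 480, -298, 36, [49, 48, 46]), (197, 475, -291, 36, [30, 30, 28]), (199, 472, -288, 34, [30, 30, 30]), (201, 466, -281, 34, [29, 30, 29]), (203, 466, -281, 30, [26, 27, 26]), (205, 467, -283, 24, [28, 28, 27]), (207, 466, -283, 20, [32, 30, 28]), (209, 467, -285, 15, [189, 145, 96])]
```

The cameras show the finger's lower end at z≈47 mm while the TCP reads 21 mm. The finger therefore passed above the foot and pushed on the hub, and the end has moved about 56 mm. I'll back off and measure the real fingertip height in the open, then push the tail properly.

Request:
{"method": "jog_arm", "body": {"motion": [[-1,-10,0,0,0],[-1,-12,0,0,0],[-1,-12,0,0,0],[-1,-12,0,0,0],[-1,0,0,0,0],[-1,0,0,0,0]]}}

```text
time: 7.25
tool_pos: [0.4387, -0.2771, 0.0216]
tcp_rot: [3.14, 0.094, 0.001]
wrist_force: [0.9, 0.4, 0.6]
width: -0.002
grip_force: 0.0
```

```bash
cat > fb.py <<'E'
from h import *
s=bot.read_state();t=s['tool_pos']*1000;print(s['time'],t.round(1),s['wrist_force'].round(1),'w',s['width'],s['q'].round(3))
for n in ('side','scene'):
  im,d,f,cx,cy,T=cam(n);P=cloud(d,f,cx,cy,T)*1000
  m=(abs(P[...,0]-t[0])<16)&(abs(P[...,1]-t[1])<17)&(P[...,2]>t[2]-8)&(P[...,2]<t[2]+70)&(d>.1)
  Q=P[m];print(n,m.sum(),np.percentile(Q,[1,50,99],axis=0).round(0).tolist(),np.histogram(Q[:,2]-t[2],bins=np.arange(-10,71,5))[0])
E
python3 fb.py
```

```text
7.25 [ 438.7 -277.1   21.6] [0.9 0.4 0.6] w -0.0015356112680649098 [-0.611  0.166  2.101  0.     0.873  0.899]
side 176 [[425.0, -285.0, 44.0], [433.0, -266.0, 66.0], [448.0, -260.0, 91.0]] [ 0  0  0  0  0  0 13 13 19 22 23 27 23 18  8 10]
scene 150 [[427.0, -288.0, 48.0], [435.0, -266.0, 76.0], [448.0, -262.0, 91.0]] [ 0  0  0  0  0  0  0  4  4 13 13 17 25 30 24 20]
```

Request:
{"method": "jog_arm", "body": {"motion": [[-1,0,0,6,0],[-1,0,0,6,0],[-1,0,0,4,0],[-1,0,0,3,0]]}}

```text
time: 7.68
tool_pos: [0.439, -0.2764, 0.0013]
tcp_rot: [-3.139, -0.097, 0.002]
wrist_force: [0.7, 0.1, -0.2]
width: -0.001
grip_force: 0.0
```

```bash
python3 fb.py
```

```text
7.6833 [ 439.  -276.4    1.3] [ 0.7  0.1 -0.2] w -0.0007741407320952908 [-0.61   0.198  2.111  0.     0.834  0.899]
side 238 [[425.0, -292.0, 7.0], [434.0, -267.0, 38.0], [454.0, -260.0, 71.0]] [ 0  0  0 66  0  0 10 13 21 19 23 22 29 17  6 12]
scene 45 [[436.0, -267.0, 11.0], [444.0, -262.0, 51.0], [454.0, -260.0, 63.0]] [ 0  0  0  1  5  0  0  0  1  3  6  7 10  9  3  0]
```

Request:
{"method": "jog_arm", "body": {"motion": [[-1,0,0,3,0],[-1,5,0,0,0],[-1,4,0,0,0],[-1,3,0,0,0],[-1,3,0,0,0]]}}

```text
time: 8.2
tool_pos: [0.454, -0.2762, -0.0003]
tcp_rot: [3.14, 0.098, -0.003]
wrist_force: [-10.7, -3.4, 7.5]
width: 0.003
grip_force: 5.3
```

Request:
{"method": "jog_arm", "body": {"motion": [[-1,2,0,0,0],[-1,2,0,0,0]]}}

```text
time: 8.37
tool_pos: [0.4557, -0.2761, -0.0004]
tcp_rot: [-3.14, -0.099, 0.009]
wrist_force: [-10.2, -2.5, 8.0]
width: -0.002
grip_force: 5.6
```

Request:
{"method": "jog_arm", "body": {"motion": [[-1,2,0,0,0],[-1,2,0,0,0]]}}

```text
time: 8.53
tool_pos: [0.4565, -0.2759, -0.0005]
tcp_rot: [-3.139, -0.101, 0.019]
wrist_force: [-25.0, -7.1, 17.7]
width: -0.002
grip_force: 12.5
```

```bash
python3 m.py | grep -v finger; python3 - <<'E'
from h import *
for n in ('scene','side'):
  im,d,f,cx,cy,T=cam(n);P=cloud(d,f,cx,cy,T)
  hsv=cv2.cvtColor(im,cv2.COLOR_RGB2HSV)
  for x0,x1 in [(.56,.605),(.605,.665),(.665,.73)]:
    m=(P[...,2]>.088)&(P[...,2]<.112)&(P[...,0]>x0-.02)&(P[...,0]<x1+.02)&(P[...,1]<-.21)&(P[...,1]>-.32)
    if m.sum()>20:print(n,'lid',x0,m.sum(),P[m].mean(0).round(4))
  m=(im[...,0]>120)&(im[...,1]<90)&(P[...,2]>.07)&(P[...,2]<.11)&(P[...,0]>.5)&(P[...,0]<.75)&(P[...,1]<-.2)&(P[...,1]>-.34)
  print('red',m.sum(),P[m].mean(0).round(4),np.percentile(P[m],[2,98],axis=0).round(4).tolist())
  cv2.imwrite(f'pics/{n}4.png',cv2.resize(im[125:245,240:400],None,fx=5,fy=5)[...,::-1])
a=cv2.imread('pics/scene4.png')[:,:]
cv2.imwrite('pics/s4.png',a)
E
```

```text
8.6333 [ 0.45644302 -0.27593925 -0.00048665] [-18.87228727  -4.56569639  15.31640047]
foot 14583 ((0.5022413730621338, -0.27550625801086426), (0.0766814798116684, 0.06400427222251892), 2.700530767440796) [[0.469, -0.3065, 0.0315], [0.5405, -0.2451, 0.0351]]
plate top 8332 [[0.4502, -0.3075, 0.0617], [0.4732, -0.2763, 0.0688], [0.5462, -0.2429, 0.0778]]
wing 7433 [ 0.5217 -0.2724  0.0651] [[0.4672, -0.2981, 0.0487], [0.5573, -0.2425, 0.0805]] dir deg -177.8 [0.0138 0.0281]
wing 4225 [ 0.5326 -0.2711  0.0714] [[0.4634, -0.3054, 0.0618], [0.5569, -0.2416, 0.0815]] dir deg -177.4 [0.0154 0.0268]
lid 3143 ((0.5519481897354126, -0.26631471514701843), 0.017884131520986557)
scene lid 0.56 488 [ 0.579  -0.2571  0.0983]
scene lid 0.605 491 [ 0.6387 -0.2586  0.0973]
scene lid 0.665 351 [ 0.6802 -0.2598  0.099 ]
red 146 [ 0.625  -0.2492  0.0939] [[0.6078, -0.2899, 0.087], [0.6453, -0.2346, 0.098]]
side lid 0.56 405 [ 0.5799 -0.2549  0.0964]
side lid 0.605 433 [ 0.6381 -0.2568  0.0951]
side lid 0.665 312 [ 0.6805 -0.2571  0.0968]
red 213 [ 0.6275 -0.2544  0.0929] [[0.6057, -0.2838, 0.0866], [0.6531, -0.2339, 0.0955]]
```

View pics/s4.png

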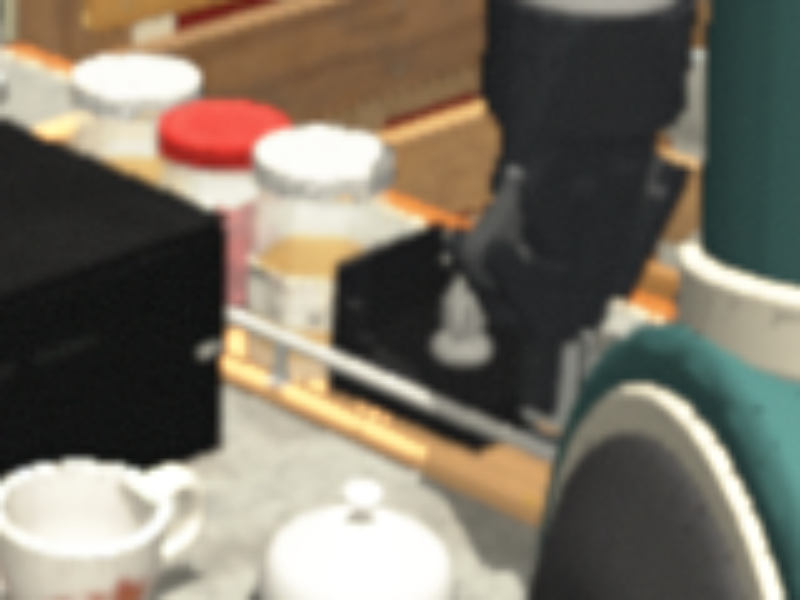

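The scene crop shows the three lids close together in one row at (135,80), (220,130) and (325,155), the plate at (390,290) against jar C, and the finger at the tail at (570,380). The resistance jumped to 25 N after a 1 mm move. I'll back off and look from above.

Request:
{"method": "jog_arm", "body": {"motion": [[-1,-6,0,0,0],[-1,-8,0,0,0],[-1,0,0,-20,0],[-1,0,0,-25,0],[-1,0,0,-25,0],[-1,10,0,-25,0],[-1,15,0,-25,0],[-1,15,0,-25,0],[-1,15,0,-25,0],[-1,0,0,-25,0]]}}

```text
time: 9.57
tool_pos: [0.5058, -0.2727, 0.1962]
tcp_rot: [3.14, 0.098, 0.005]
wrist_force: [0.5, 0.3, 0.2]
width: 0.002
grip_force: 0.0
```

Request:
{"method": "jog_arm", "body": {"motion": [[-1,0,0,0,0],[-1,0,0,0,0]]}}

```text
time: 9.73
tool_pos: [0.505, -0.2736, 0.1968]
tcp_rot: [3.138, 0.097, 0.007]
wrist_force: [0.9, 0.2, -0.3]
width: -0.002
grip_force: 0.0
```

```bash
cat > wg.py <<'E'
from h import *
import sys
def run(save=None):
    im,d,f,cx,cy,T=cam('wrist');P=cloud(d,f,cx,cy,T)
    s=bot.read_state();print(s['time'],(s['tool_pos']*1000).round(1),s['wrist_force'].round(1))
    g=(d>.05)&(P[...,0]>.42)&(P[...,1]<-.2)&(P[...,1]>-.34)
    A=R(s['tcp_rot']);L=(P-s['tool_pos'])@A
    nf=L[...,2]>.01
    m=g&nf&(P[...,2]>.062)&(P[...,2]<.075)&(im.max(2)<70)
    print('plate top',m.sum(),np.percentile(P[m],[2,50,98],axis=0).round(4).tolist())
    px=np.median(P[m][:,0]); py=np.median(P[m][:,1])
    m=g&nf&(P[...,2]>.045)&(P[...,2]<.085)&(im.min(2)>65)&(P[...,0]<px-.004)&(abs(P[...,1]-py)<.034)
    m=m.astype(np.uint8);n,l,st,_=cv2.connectedComponentsWithStats(m);k=1+st[1:,4].argmax();m=l==k
    Q=P[m];rc=cv2.minAreaRect(Q[:,:2].astype(np.float32));c=Q[:,:2].mean(0);w,V=np.linalg.eigh(np.cov((Q[:,:2]-c).T))
    e=V[:,1];t=(Q[:,:2]-c)@e
    a=np.degrees(np.arctan2(e[1],e[0]))
    # rack frame: +x = world yaw 93.3, clockwise positive
    mid=c+e*(t.max()+t.min())/2
    print('wing n',m.sum(),'mean',c.round(4),'mid',mid.round(4),'len',(np.ptp(t)*1000).round(1),'zmax',np.percentile(Q[:,2],[50,95]).round(4),'cw from rack x (mod180)',((93.3-a)%180).round(1))
    print('hub pred from plate', (px-.039*.998).round(4),(py-.039*.057).round(4))
    for x0,x1 in [(.545,.612),(.606,.67)]:
        k=(P[...,2]>.085)&(P[...,2]<.112)&(P[...,0]>x0)&(P[...,0]<x1)&g&nf
        if k.sum()>50: print('lid',k.sum(),P[k].mean(0).round(4))
    k=nf&(P[...,2]>.092)&(P[...,2]<.108)&(abs(P[...,1]+.265)<.05)&(P[...,0]>.5)
    if k.sum()>50: print('lids x range',np.percentile(P[k][:,0],[.5,99.5]).round(4))
    if save: cv2.imwrite(save,cv2.resize(im[:260,140:400],None,fx=2.2,fy=2.2)[...,::-1])
if __name__=='__main__': run(sys.argv[1] if len(sys.argv)>1 else None)
E
python3 wg.py pics/w5.png
```

```text
9.7833 [ 503.5 -272.9  194.8] [-0.2  0.9 -0.9]
plate top 284 [[0.5393, -0.3032, 0.0644], [0.5429, -0.2802, 0.0683], [0.547, -0.2439, 0.0697]]
wing n 411 mean [ 0.5052 -0.2749] mid [ 0.505  -0.2746] len 57.6 zmax [0.0595 0.066 ] cw from rack x (mod180) 148.1
hub pred from plate 0.504 -0.2824
lid 3649 [ 0.5786 -0.2651  0.0989]
lid 3955 [ 0.6338 -0.2651  0.0943]
lids x range [0.5487 0.6605]
```

The wing screw's axis is at (0.505,-0.275). The measured wing span of 57.6 mm matches, and the point 42 mm outward of the plate's inner face agrees. The wings lie 148° clockwise from rack +x (mod 180). Now I'll plan the strokes with the shut finger.

```bash
cat > st.py <<'E'
import sys
from h import *
from plan import plan
AX=np.array([505.,-274.8]);Y=3.3
def wp(th,rho,z,n):
    a=np.radians(th);X,Yr=rho*np.cos(a),-rho*np.sin(a)
    w=np.radians(Y);r=np.array([-np.sin(w),np.cos(w)]);o=np.array([-np.cos(w),-np.sin(w)])
    p=AX+X*r+Yr*o;return (p[0],p[1],z,Y,n)
if __name__=='__main__':
    # args th,rho,z,n  or arc:th0,th1,rho,z,step
    L=[]
    for a in sys.argv[1:]:
        if a.startswith('arc:'):
            t0,t1,rho,z,st=map(float,a[4:].split(','));L+=[wp(t,rho,z,1) for t in np.arange(t0,t1+.1,st)]
        else: L.append(wp(*map(float,a.split(','))))
    plan(-1,L)
E
python3 st.py 280,32,80,5 280,32,34,4 arc:288,348,28,34,10; python3 - <<'E'
from h import *
for n in ('scene','side'):
  im,d,f,cx,cy,T=cam(n);P=cloud(d,f,cx,cy,T)
  hsv=cv2.cvtColor(im,cv2.COLOR_RGB2HSV)
  m=(P[...,2]>.085)&(P[...,2]<.112)&(P[...,0]>.535)&(P[...,0]<.75)&(P[...,1]<-.225)&(P[...,1]>-.31)
  lid=m&(hsv[...,1]<60); red=m&(hsv[...,1]>110)&(im[...,0]>90)&((hsv[...,0]<8)|(hsv[...,0]>172))
  r=np.percentile(P[red][:,0],[2,50,98]);mid=r[1]
  print(n,'red',red.sum(),r.round(4),'C',np.percentile(P[lid&(P[...,0]<mid)][:,0],[2,50,98]).round(4),'A',np.percentile(P[lid&(P[...,0]>mid)][:,0],[2,50,98]).round(4))
E
```

```text
[[-1, -6, -1, 23, 0.0], [-1, -6, -1, 23, 0.1], [-1, -6, -1, 23, 0.0], [-1, -6, 0, 23, 0.1], [-1, -6, -1, 23, 0.0], [-1, 0, 0, 11, 0.0], [-1, 0, 0, 12, 0.0], [-1, 0, 0, 11, 0.0], [-1, 0, 0, 12, 0.0], [-1, 5, -3, 0, 0.0]]
[[-1, 2, -4, 0, 0.0], [-1, 2, -4, 0, 0.0], [-1, 4, -4, 0, 0.0], [-1, 4, -3, 0, 0.0], [-1, 4, -2, 0, 0.0], [-1, 5, -1, 0, 0.0]]
end [ 498.1 -248.2   33.8] 3.338469950755998
scene red 276 [0.6079 0.6293 0.6561] C [0.5464 0.5674 0.5971] A [0.663  0.6838 0.7148]
side red 255 [0.6045 0.6282 0.6557] C [0.5448 0.5683 0.5968] A [0.662  0.6844 0.7131]
```

The lids are spaced about 59 mm apart, so the row is snug. First stroke.

Request:
{"method": "jog_arm", "body": {"motion": [[-1,-6,-1,23,0.0],[-1,-6,-1,23,0],[-1,-6,-1,23,0.0],[-1,-6,0,23,0],[-1,-6,-1,23,0.0],[-1,0,0,11,0.0],[-1,0,0,12,0.0],[-1,0,0,11,0.0],[-1,0,0,12,0.0],[-1,0,0,0,0.0]]}}

```text
time: 10.72
tool_pos: [0.4721, -0.2701, 0.0312]
tcp_rot: [-3.138, -0.096, 0.004]
wrist_force: [-0.8, 0.0, 0.4]
width: -0.002
grip_force: 0.0
```

Request:
{"method": "jog_arm", "body": {"motion": [[-1,5,-3,0,0],[-1,2,-4,0,0.0],[-1,2,-4,0,0.0],[-1,4,-4,0,0.0],[-1,4,-3,0,0.0],[-1,4,-2,0,0.0],[-1,5,-1,0,0.0]]}}

```text
time: 11.3
tool_pos: [0.4981, -0.2478, 0.0338]
tcp_rot: [3.14, 0.097, 0.0]
wrist_force: [-1.8, -0.7, -1.0]
width: -0.0
grip_force: 0.3
```

Request:
{"method": "jog_arm", "body": {"motion": [[-1,0,0,0,0],[-1,0,0,-12,0],[-1,0,0,-20,0],[-1,0,0,-25,0],[-1,0,0,-30,0],[-1,0,0,-30,0],[-1,0,25,-30,0],[-1,0,0,0,0],[-1,0,0,0,0]]}}

```text
time: 12.05
tool_pos: [0.5013, -0.2754, 0.1846]
tcp_rot: [3.136, 0.094, 0.01]
wrist_force: [-0.3, -0.1, 0.4]
width: 0.002
grip_force: 0.0
```

```bash
python3 wg.py pics/w6.png;python3 st.py 150,28,60,6 150,28,34,3
```

```text
12.1 [ 499.7 -274.   182.2] [ 0.1  0.1 -0.9]
plate top 317 [[0.5389, -0.3031, 0.0658], [0.5426, -0.2785, 0.0682], [0.5467, -0.2442, 0.0699]]
wing n 439 mean [ 0.5052 -0.2747] mid [ 0.505  -0.2753] len 57.4 zmax [0.0591 0.0658] cw from rack x (mod180) 27.0
hub pred from plate 0.5037 -0.2808
lid 4056 [ 0.5786 -0.2651  0.0989]
lid 4135 [ 0.6319 -0.2652  0.0943]
lids x range [0.5485 0.6551]
[[-1, 3, 4, 20, 0.0], [-1, 3, 4, 20, 0.0], [-1, 3, 4, 21, 0.0], [-1, 3, 4, 20, 0.1], [-1, 4, 5, 21, 0.0], [-1, 3, 4, 20, 0.1], [-1, 0, 0, 9, -0.0], [-1, 0, 0, 9, -0.0], [-1, 0, 0, 8, -0.0]]
end [ 520.2 -297.8   34.2] 3.2537729687374193
```

Stroke one turned the wings from 148° to 207° and the slide didn't move. About 389° remain, so I need two full strokes and a gentle final one.

```bash
python3 st.py 150,28,60,6 150,28,34,4 arc:159,348,28,34,9 ; echo; python3 - <<'E'
# return: lift, cross and come down again
from st import *
a=wp(348,28,34,1)
plan(-1,[(a[0],a[1],62,Y,2),wp(150,28,62,3),wp(150,28,34,3)],p=np.array(a[:3]),yaw=Y)
E
```

```text
[[-1, 3, 4, 20, 0.0], [-1, 3, 4, 20, 0.0], [-1, 3, 4, 21, 0.0], [-1, 3, 4, 20, 0.1], [-1, 4, 5, 21, 0.0], [-1, 3, 4, 20, 0.1], [-1, 0, 0, 7, -0.0], [-1, 0, 0, 6, -0.0], [-1, 0, 0, 7, -0.0], [-1, 0, 0, 6, -0.0]]
[[-1, -4, 2, 0, -0.0], [-1, -4, 2, 0, -0.0], [-1, -4, 0, 0, -0.0], [-1, -5, 0, 0, -0.0], [-1, -4, -1, 0, -0.0], [-1, -4, -1, 0, -0.0], [-1, -4, -2, 0, -0.0], [-1, -4, -3, 0, -0.0], [-1, -3, -3, 0, -0.0], [-1, -2, -4, 0, -0.0]]
[[-1, -2, -4, 0, -0.0], [-1, -1, -4, 0, -0.0], [-1, -1, -4, 0, -0.0], [-1, 0, -5, 0, -0.0], [-1, 1, -4, 0, -0.0], [-1, 2, -4, 0, -0.0], [-1, 2, -4, 0, -0.0], [-1, 2, -4, 0, -0.0], [-1, 3, -3, 0, -0.0], [-1, 4, -2, 0, -0.0]]
[[-1, 4, -2, 0, -0.0], [-1, 4, -1, 0, -0.0]]
end [ 497.3 -248.    34.2] 3.2537729687374193

[[-1, 0, 0, -14, -0.0], [-1, 0, 0, -14, -0.0], [-1, 7, 17, 0, -0.0], [-1, 6, 17, 0, -0.0], [-1, 7, 18, 0, -0.0], [-1, 0, 0, 9, -0.0], [-1, 0, 0, 10, -0.0], [-1, 0, 0, 9, -0.0]]
end [ 520.6 -298.6   34. ] 3.3
```

Request:
{"method": "jog_arm", "body": {"motion": [[-1,3,4,20,0.0],[-1,3,4,20,0.0],[-1,3,4,21,0.0],[-1,3,4,20,0],[-1,4,5,21,0.0],[-1,3,4,20,0],[-1,0,0,7,0],[-1,0,0,6,0],[-1,0,0,7,0],[-1,0,0,6,0]]}}

```text
time: 12.93
tool_pos: [0.5198, -0.2968, 0.0324]
tcp_rot: [3.14, 0.097, 0.001]
wrist_force: [-0.2, 0.1, 0.8]
width: -0.002
grip_force: 0.0
```

Request:
{"method": "jog_arm", "body": {"motion": [[-1,-4,2,0,0],[-1,-4,2,0,0],[-1,-4,0,0,0],[-1,-5,0,0,0],[-1,-4,-1,0,0],[-1,-4,-1,0,0],[-1,-4,-2,0,0],[-1,-4,-3,0,0],[-1,-3,-3,0,0],[-1,-2,-4,0,0]]}}

```text
time: 13.77
tool_pos: [0.4807, -0.2892, 0.0325]
tcp_rot: [3.14, 0.096, -0.0]
wrist_force: [0.6, -1.0, 0.8]
width: 0.0
grip_force: 0.5
```

Request:
{"method": "jog_arm", "body": {"motion": [[-1,-2,-4,0,0],[-1,-1,-4,0,0],[-1,-1,-4,0,0],[-1,0,-5,0,0],[-1,1,-4,0,0],[-1,2,-4,0,0],[-1,2,-4,0,0],[-1,2,-4,0,0],[-1,3,-3,0,0],[-1,4,-2,0,0]]}}

```text
time: 14.6
tool_pos: [0.4889, -0.2502, 0.0323]
tcp_rot: [-3.14, -0.097, 0.001]
wrist_force: [-1.3, -1.0, -0.0]
width: -0.0
grip_force: 0.4
```

Request:
{"method": "jog_arm", "body": {"motion": [[-1,4,-2,0,0],[-1,4,-1,0,0],[-1,0,0,0,0],[-1,0,0,-14,0],[-1,0,0,-25,0],[-1,0,0,-30,0],[-1,0,0,-30,0],[-1,0,25,-30,0],[-1,0,0,-20,0],[-1,0,0,0,0]]}}

```text
time: 15.43
tool_pos: [0.5019, -0.2753, 0.188]
tcp_rot: [3.134, 0.094, 0.015]
wrist_force: [0.9, 0.2, 0.4]
width: 0.003
grip_force: 0.0
```

```bash
python3 wg.py; python3 st.py 150,28,60,6 150,28,34,4
```

```text
15.4833 [ 500.5 -274.1  185.2] [-0.3  0.1  0.3]
plate top 323 [[0.5396, -0.3028, 0.0636], [0.5427, -0.2797, 0.0682], [0.5467, -0.2441, 0.0698]]
wing n 433 mean [ 0.5052 -0.2749] mid [ 0.505  -0.2752] len 57.9 zmax [0.0577 0.0644] cw from rack x (mod180) 23.3
hub pred from plate 0.5038 -0.2819
lid 3928 [ 0.5786 -0.2651  0.0989]
lid 4105 [ 0.6326 -0.2652  0.0943]
lids x range [0.5486 0.657 ]
[[-1, 3, 4, 21, 0.0], [-1, 3, 4, 21, 0.0], [-1, 3, 4, 21, 0.0], [-1, 3, 4, 21, 0.1], [-1, 3, 5, 21, 0.0], [-1, 3, 4, 20, 0.1], [-1, 0, 0, 7, -0.0], [-1, 0, 0, 6, -0.0], [-1, 0, 0, 7, -0.0], [-1, 0, 0, 6, -0.0]]
end [ 520.  -298.    34.2] 3.2664923720410535
```

Stroke two was clean: half a turn and 1.3 mm down. Now stroke three.

Request:
{"method": "jog_arm", "body": {"motion": [[-1,3,4,21,0.0],[-1,3,4,21,0.0],[-1,3,4,21,0.0],[-1,3,4,21,0],[-1,3,5,21,0.0],[-1,3,4,20,0],[-1,0,0,7,0],[-1,0,0,6,0],[-1,0,0,7,0],[-1,0,0,6,0]]}}

```text
time: 16.32
tool_pos: [0.5179, -0.2961, 0.0304]
tcp_rot: [3.14, 0.097, 0.001]
wrist_force: [-0.3, -0.3, 0.2]
width: 0.0
grip_force: 0.0
```

Request:
{"method": "jog_arm", "body": {"motion": [[-1,-4,2,0,0],[-1,-4,2,0,0],[-1,-4,0,0,0],[-1,-5,0,0,0],[-1,-4,-1,0,0],[-1,-4,-1,0,0],[-1,-4,-2,0,0],[-1,-4,-3,0,0],[-1,-3,-3,0,0],[-1,-2,-4,0,0]]}}

```text
time: 17.15
tool_pos: [0.4787, -0.2883, 0.0305]
tcp_rot: [3.14, 0.096, 0.0]
wrist_force: [1.6, 0.4, 0.2]
width: -0.002
grip_force: 0.4
```

Request:
{"method": "jog_arm", "body": {"motion": [[-1,-2,-4,0,0],[-1,-1,-4,0,0],[-1,-1,-4,0,0],[-1,0,-5,0,0],[-1,1,-4,0,0],[-1,2,-4,0,0],[-1,2,-4,0,0],[-1,2,-4,0,0],[-1,3,-3,0,0],[-1,4,-2,0,0]]}}

```text
time: 17.98
tool_pos: [0.4868, -0.2494, 0.0303]
tcp_rot: [-3.14, -0.097, 0.001]
wrist_force: [-1.1, 0.0, -0.5]
width: 0.003
grip_force: 0.3
```

Request:
{"method": "jog_arm", "body": {"motion": [[-1,4,-2,0,0],[-1,4,-1,0,0],[-1,0,0,0,0],[-1,0,0,-14,0],[-1,0,0,-25,0],[-1,0,0,-30,0],[-1,0,0,-30,0],[-1,0,25,-30,0],[-1,0,0,-20,0],[-1,0,0,0,0]]}}

```text
time: 18.82
tool_pos: [0.4998, -0.2745, 0.186]
tcp_rot: [3.134, 0.094, 0.015]
wrist_force: [1.2, -0.5, 0.1]
width: -0.002
grip_force: 0.0
```

```bash
python3 wg.py; python3 st.py 150,28,60,6 150,28,32,4 arc:155,220,28,32,5
```

```text
18.8667 [ 498.4 -273.2  183.1] [ 0.9 -0.4 -0.8]
plate top 333 [[0.5392, -0.3034, 0.0646], [0.5427, -0.2779, 0.0682], [0.5466, -0.2444, 0.0698]]
wing n 431 mean [ 0.5051 -0.2748] mid [ 0.5049 -0.2753] len 57.7 zmax [0.0566 0.0631] cw from rack x (mod180) 18.1
hub pred from plate 0.5037 -0.2802
lid 4015 [ 0.5785 -0.2652  0.0989]
lid 4055 [ 0.6317 -0.2653  0.0943]
lids x range [0.5486 0.6547]
[[-1, 3, 4, 21, 0.0], [-1, 3, 4, 20, 0.0], [-1, 4, 5, 21, 0.0], [-1, 3, 4, 20, 0.1], [-1, 4, 5, 21, 0.0], [-1, 3, 4, 20, 0.1], [-1, 0, 0, 7, -0.0], [-1, 0, 0, 7, -0.0], [-1, 0, 0, 7, -0.0], [-1, 0, 0, 7, -0.0]]
[[-1, -2, 1, 0, -0.0], [-1, -2, 1, 0, -0.0], [-1, -2, 1, 0, -0.0], [-1, -3, 1, 0, -0.0], [-1, -2, 0, 0, -0.0], [-1, -3, 0, 0, -0.0], [-1, -2, 0, 0, -0.0], [-1, -2, 0, 0, -0.0], [-1, -3, -1, 0, -0.0], [-1, -2, -1, 0, -0.0]]
[[-1, -2, -1, 0, -0.0], [-1, -3, -1, 0, -0.0], [-1, -2, -1, 0, -0.0], [-1, -2, -2, 0, -0.0]]
end [ 487.8 -296.8   32.1] 3.266893959512017
```

The wings are now at 558° and tight is 596°. I'll do the final stroke gently and watch the force.

Request:
{"method": "jog_arm", "body": {"motion": [[-1,3,4,21,0.0],[-1,3,4,20,0.0],[-1,4,5,21,0.0],[-1,3,4,20,0],[-1,4,5,21,0.0],[-1,3,4,20,0],[-1,0,0,7,0],[-1,0,0,7,0],[-1,0,0,7,0],[-1,0,0,7,0]]}}

```text
time: 19.7
tool_pos: [0.518, -0.2961, 0.0285]
tcp_rot: [3.14, 0.097, 0.001]
wrist_force: [0.4, -0.6, 0.5]
width: -0.001
grip_force: 0.0
```

Request:
{"method": "jog_arm", "body": {"motion": [[-1,-2,1,0,0],[-1,-2,1,0,0],[-1,-2,1,0,0],[-1,-3,1,0,0],[-1,-2,0,0,0],[-1,-3,0,0,0],[-1,-2,0,0,0]]}}

```text
time: 20.28
tool_pos: [0.5021, -0.3014, 0.029]
tcp_rot: [3.14, 0.096, 0.002]
wrist_force: [1.1, 0.4, -1.0]
width: 0.001
grip_force: 0.5
```

Request:
{"method": "jog_arm", "body": {"motion": [[-1,-2,0,0,0],[-1,0,0,0,0]]}}

```text
time: 20.45
tool_pos: [0.4996, -0.3014, 0.0286]
tcp_rot: [3.14, 0.096, -0.0]
wrist_force: [0.4, -0.3, 0.1]
width: 0.001
grip_force: 0.3
```

Request:
{"method": "jog_arm", "body": {"motion": [[-1,-2,0,0,0],[-1,0,0,0,0]]}}

```text
time: 20.62
tool_pos: [0.4976, -0.3014, 0.0284]
tcp_rot: [-3.14, -0.096, 0.001]
wrist_force: [0.3, 0.3, 0.3]
width: 0.002
grip_force: 0.3
```

Request:
{"method": "jog_arm", "body": {"motion": [[-1,-2,-1,0,0],[-1,0,0,0,0]]}}

```text
time: 20.78
tool_pos: [0.4962, -0.3007, 0.0286]
tcp_rot: [3.14, 0.096, 0.001]
wrist_force: [1.5, -1.7, -0.8]
width: -0.002
grip_force: 0.8
```

Request:
{"method": "jog_arm", "body": {"motion": [[-1,-1,-1,0,0],[-1,0,0,0,0]]}}

```text
time: 20.95
tool_pos: [0.4958, -0.3002, 0.0288]
tcp_rot: [3.139, 0.096, 0.003]
wrist_force: [3.9, -3.8, -1.0]
width: 0.005
grip_force: 1.9
```

Request:
{"method": "jog_arm", "body": {"motion": [[-1,-1,-1,0,0],[-1,0,0,0,0]]}}

```text
time: 21.12
tool_pos: [0.4952, -0.2997, 0.029]
tcp_rot: [3.138, 0.097, 0.005]
wrist_force: [4.1, -3.8, -2.4]
width: 0.001
grip_force: 2.9
```

Request:
{"method": "jog_arm", "body": {"motion": [[-1,-1,-1,0,0],[-1,0,0,0,0]]}}

```text
time: 21.28
tool_pos: [0.4946, -0.2994, 0.0292]
tcp_rot: [3.137, 0.097, 0.006]
wrist_force: [6.4, -5.3, -4.8]
width: -0.004
grip_force: 3.8
```

Request:
{"method": "jog_arm", "body": {"motion": [[-1,0,-1,0,0],[-1,0,0,0,0]]}}

```text
time: 21.45
tool_pos: [0.4947, -0.299, 0.0293]
tcp_rot: [3.135, 0.097, 0.007]
wrist_force: [5.4, -7.8, -4.0]
width: 0.003
grip_force: 4.4
```

```bash
python3 wg.py
```

```text
21.5 [ 494.7 -299.    29.3] [ 5.3 -6.6 -3.5]Traceback (most recent call last):
  File "wg.py", line 27, in <module>
    if __name__=='__main__': run(sys.argv[1] if len(sys.argv)>1 else None)
                             ~~~^^^^^^^^^^^^^^^^^^^^^^^^^^^^^^^^^^^^^^^^^^
  File "wg.py", line 10, in run
    print('plate top',m.sum(),np.percentile(P[m],[2,50,98],axis=0).round(4).tolist())
                              ~~~~~~~~~~~~~^^^^^^^^^^^^^^^^^^^^^^^
    return _quantile_unchecked(
        a, q, axis, out, overwrite_input, method, keepdims, weights)
    return _ureduce(a,
                    func=_quantile_ureduce_func,
    ...<5 lines>...
                    overwrite_input=overwrite_input,
                    method=method)
    r = func(a, **kwargs)
    result = _quantile(arr,
                       quantiles=q,
    ...<2 lines>...
                       out=out,
                       weights=wgt)
    slices_having_nans = np.isnan(arr[-1, ...])
                                  ~~~^^^^^^^^^
IndexError: index -1 is out of bounds for axis 0 with size 0
```

The force is about 9 N and the wing no longer moves, so it's firm. I'll step off it, lift and check.

Request:
{"method": "jog_arm", "body": {"motion": [[-1,1,2,0,0],[-1,0,3,0,0],[-1,0,0,-15,0],[-1,0,0,-30,0],[-1,0,0,-35,0],[-1,0,-10,-35,0],[-1,5,-12,-35,0],[-1,0,0,-5,0],[-1,0,0,0,0],[-1,0,0,0,0]]}}

```text
time: 22.33
tool_pos: [0.4968, -0.2789, 0.183]
tcp_rot: [-3.139, -0.097, 0.002]
wrist_force: [-0.2, 0.2, 0.5]
width: -0.004
grip_force: 0.0
```

```bash
python3 wg.py pics/w9.png
```

```text
22.3833 [ 496.1 -278.6  181.6] [ 1.  -0.4  0.5]
plate top 329 [[0.5387, -0.3035, 0.0646], [0.5421, -0.2813, 0.0682], [0.5461, -0.2448, 0.0698]]
wing n 410 mean [ 0.5044 -0.2749] mid [ 0.5038 -0.2753] len 57.4 zmax [0.0564 0.0629] cw from rack x (mod180) 56.4
hub pred from plate 0.5031 -0.2836
lid 4199 [ 0.5783 -0.2656  0.0987]
lid 3858 [ 0.6293 -0.2656  0.0943]
lids x range [0.5479 0.6493]
```

View pics/w9.png

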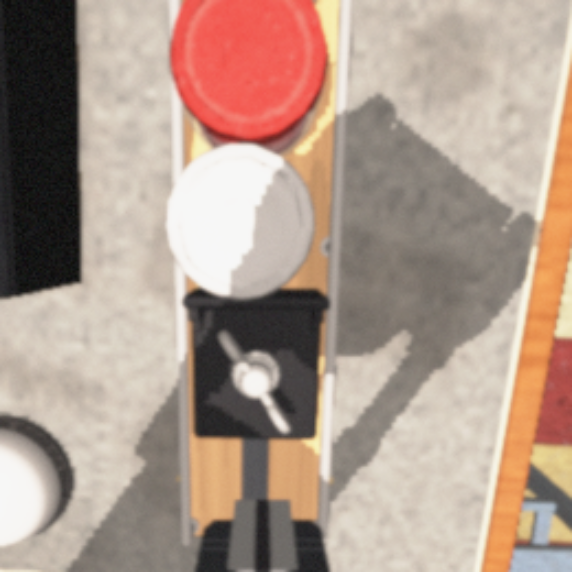

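The wrist view shows the wings at (225,345) to (285,430), which is 56.4° and equals 596°, or 10.4 rad: tight. The plate at row 297 stands against jar C's lid and hasn't measurably moved. The robot is clear, so I'm handing in.

```bash
python3 -c "
from workcell import bot
print(bot.finish_job())"
```

```text
the job is handed in; nothing more can be done
None
```

I handed the job in at about 22 s: the jars stand in one snug row, and the wing screw is tight at about 10.4 rad by camera. My first push was too high: it passed over the foot and moved the end by the wing and hub, also turning the screw about 36° clockwise before the row was closed. I finished by pushing the tail, peaking at about 25 N.

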